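# Inspect a mounted specimen with the loupe at its focal height

### The arm

A 6-joint arm with a two-finger parallel gripper is mounted at the origin on a cart in front of the work surface, level with it; the furniture and walls round the work are solid. World frame = base frame: x ahead of the robot, y to its left, z up, the work surface at z = 0. Lengths are in m, angles in rad, forces in N, time in s.
With the tool pointing down it reaches from about 0.3 to 0.875 m from the base axis. Payload 6.4 kg.
Tool frame: the origin (TCP) lies at the very end of the fingers, on their centre line; the grasp point (between the pads) lies 19 mm behind it; z points along the fingers, y is the line along which they close (so a half turn about z gives the same grasp; the last joint's range is limited). The gripper opens to 85 mm and grips with 20 to 120 N. Pads are 22 mm wide; open, the fingers measure 114 mm over their backs; the gripper's body (76 mm by 85 mm) begins 54 mm behind the grasp point. The pads swing forward as they close: fully open they stand 13 mm farther back than shut.
Start: joints at [-1.321, 0.181, 1.607, -0, 1.354, -0.206], TCP at [0.253, -0.516, 0.231] pointing down, gripper open.
Joint ranges: [-2.99, 2.99], [-0.89, 2.07], [0.3, 2.58], [-1.14, 4.28], [0, 2.63], [-3.12, 3.12]. Speed limits (rad/s): [2.57, 2.57, 3.01, 3.14, 3.14, 3.14].

### API

Orientations are given as a unit quaternion [w, x, y, z].
In Python, from bench import * gives the robot as it stands. The module is installed in compiled form; this text tells all that it offers.
- The arm moves only by the tool arm_command, never from a script. Its arguments are lists of equal length, an entry for each row: "dp": the shift along the tool's x, y, z in units of 0.25 m (1.0 is 0.25 m), a list of three; "turn": the turn, a rotation vector about the tool's x, y, z in units of 30 degrees (1.0 is 30 degrees), a list of three; "jaw": the opening, from 0 (shut) to 1 (fully open). A call has 1 to 5 rows; each row is the pose to reach, as a shift and turn from the pose commanded when the call began, along the tool's axes at that moment; what a row does not reach only later rows make up. A row lasts 1/8 s, in which the tool goes at most 62.5 mm and 10.7 degrees, less where a joint would pass 70% of its speed; a pose out of reach is approached as far as the arm can. A call with a number of a shift or a turn outside -1 to 1 is refused whole. A call with a gripper value outside its range is refused whole. The fingers move at their own pace and stop on an object; the grip force is fixed at half the most. Time passes only in rows, so rows that repeat a pose let the fingers close. It gives the time, the measured TCP pose, the force, the opening and the grip force at its end, in the units of the state.
- get_obs(): the state, without advancing time (a new reading comes with each control period).
- camera(name): name is "side" or "top" or "wrist"; returns the picture (480x640x3 uint8, blue, green, red); there is no depth.
- get_calibration(name): a dict with "camera_matrix" (3x3 intrinsics, pixels), "k1" (the pictures are not rectified: a ray, as slopes to the right and down, at radius r is drawn at 1 + k1 r^2 times it, then the intrinsics apply), "R" (3x3) and "t" (3): a world point X has camera coordinates R X + t; the wrist camera has in their place "mount" (4x4, takes a point from camera to tool coordinates, whose origin is the TCP and whose axes are the flange's). Camera axes: x right, y down, z forward; pixel columns grow to the right and rows downward; lengths in m; the calibration is good to about 2 mm. A picture is of the moment at which its call begins: read the wrist's pose just before it. get_calibration takes no time and is no camera call.
- hand_in(): hands the job in; it is judged then, once.
The state is a dict: "time_s": time; "q": joint angles; "dq": joint speeds; "joint_efforts": joint torques, N m; "eef_pos": TCP position; "eef_rot": TCP orientation; "wrist_force": force on the tool from outside, world axes, zero at the start; "torque": the same for the moment, N m; "opening": opening from 0.0 (shut) to 1.0 (fully open); "grasp_force": force on a finger pad.
Only numpy, scipy, OpenCV 4.12 (cv2) and the standard library are available. Lean on these libraries where they do the work, as an engineer would, in place of code of your own. Each camera call takes 0.05 s, during which the arm holds its last target. There are 200 camera calls.

### The job

Seat the specimen holder on the inspection base, both pegs through its holes and fully home, and let go of it. Then take the loupe by its handle and hold it still and level over the specimen, lens centred on it and lens rim at the height of the pointer tip on the base's column; finish while holding it there. Do not let the loupe touch the holder or specimen, do not shift the pointer, and leave everything else where it is.

Things in the scene. Friction and masses are not known exactly. Their poses are not given: they have to be found in the camera images.
- base: Inspection base, fixed: grey plate 18 mm thick, 70 mm wide, from x = -80 to +130 mm in its frame. Origin on the table between the pegs, z up. Steel pegs at x = -45 and +45 mm, y = 0: 10 mm thick, 16 mm high, top 7 mm tapered to 5 mm. A 12 mm column at x = +110 mm, top 161 mm above the table, carries the pointer: keep the gripper clear, its wide side across the base's x.
- base_seat (a point): Centre of the base plate's top between the two pegs, 18 mm above the table; axes as the base.
- pointer_tip (a point): Tip of the pointer marking the focal height: a level 7 mm steel finger on a black collar on the base's column, pointing towards the pegs. Tip at x = +64 mm, y = 0 in the base's frame, 105 to 140 mm above the table, different each run. z up. The collar slides stiffly (12 N) on the column; its small thumbscrew reaches 25 mm to +y.
- holder: Specimen holder, loose, about 0.22 kg: aluminium plate 120 (x) x 40 (y) x 12 mm, on its middle a clamp block 56 x 40 x 16 mm flush with the long sides, and fixed in it a round black 30 mm specimen rising 4 mm above the block. Origin: centre of the underside, z up. Through holes of 13 mm at x = -45 and +45 mm, y = 0; fits either way round. Grip across the 40 mm width at the middle.
- specimen_top (a point): Centre of the specimen's polished face, 32 mm above the holder's underside; 50 mm above the table when the holder is seated.
- loupe: Loupe, loose, 0.12 kg, lying flat: black flat-sided handle from x = -47 to +38 mm, 18 mm wide (y), 22 mm high; at +x a round steel rim, 62 mm outside, 12 mm thick, round a 50 mm lens. Rim and handle share one flat underside. Origin on the underside beneath the handle's grip point, z up; centre of mass 9 mm from it towards the lens. Grip across the 18 mm width.
- lens (a point): Centre of the lens, at half the rim's thickness: x = +80 mm, y = 0, 6 mm above the loupe's underside; z is the optical axis.
- dish: Bystander: plastic dish 56 mm in diameter, 14 mm high, right of the base.
- tweezers: Bystander: steel tweezers, 128 mm long, 8 mm high, lying at the front edge of the table.
- pen: Bystander: marker pen, 132 mm long, 18 mm high, on the right.
- syringe: Bystander: paste syringe, 126 mm long, 19 mm high, on the left.

How it is judged:
On the way, in this order (a step that is already met when the one before it is completed fails the run):
1. The holder is seated fully home on both pegs and let go (z of holder in the frame of base_seat below 0.003 m and horizontal distance between holder and base_seat below 0.004 m and angle between the x axis of holder and the x axis of base, either way round below 0.07 rad and angle between holder's own z axis and vertical below 0.05 rad and contact force between holder and the fingers below 0.1 N), for 0.2 s.
2. The loupe is held level over the specimen at the pointer's height (contact force between loupe and the fingers above 0.5 N and horizontal distance between lens and specimen_top below 0.012 m and z of lens in the frame of pointer_tip between -0.008 and 0.008 m and angle between lens's own z axis and vertical below 0.12 rad), for 0.2 s.
At the end, for the whole second after the job is handed in: Holder on both pegs, let go: within 3 mm of the plate, 4 mm of centre, 0.07 rad of the base's direction, 0.05 rad of flat. Loupe held still (under 20 mm/s) by the fingers alone: lens within 12 mm sideways of the specimen's centre, 8 mm of the pointer tip's height, 0.12 rad of level (all of step 1 and all of step 2 and contact force between loupe and holder below 0.1 N and contact force between loupe and base below 0.1 N and linear speed of loupe below 0.02 m/s); the arm keeps its last pose, push and grip.
It fails at once if The loupe presses on the holder or specimen (over 1 N) (contact force between loupe and holder above 1 N).
It fails at once if The pointer is shifted by more than 4 mm (distance of pointer_tip from where it was at the start of the episode above 0.004 m).
It fails at once if A bystander is moved by more than 20 mm (distance of any of dish, tweezers, pen, syringe from where it was at the start of the episode above 0.02 m).
It also fails if it takes over 58 s, if anything falls off the work surface, if the arm or the gripper's body presses on something with over 40 N, if the wrist force passes 120 N, or if a joint passes its speed limit or range.

## Working session

There is one attempt and no reset: what is moved stays moved. The work goes in short steps, Python scripts to look and compute and a tool call to move; the robot and the scene stay as the last step left them, time stands still between calls to the robot, and variables do not carry over. Pictures are saved under pics/ and viewed, at most 12 in all, crops included, and the job is handed in when it is done.

Besides the shell and the picture viewer there is one more tool, called after "Call:" by a JSON object that holds its "method" and its "body". arm_command: Moves the arm, as the interface text tells. Its arguments: {"type":"object","properties":{"dp":{"type":"array"},"turn":{"type":"array"},"jaw":{"type":"array"}},"required":["dp","turn","jaw"]}

```bash
mkdir -p pics
python3 - <<'E'
from bench import *
import cv2,numpy as np
o=get_obs();print(o['time_s'],o['eef_pos'],o['eef_rot'],o['opening'])
for n in ['top','side','wrist']:
    im=camera(n);cv2.imwrite(f'pics/{n}0.png',im);c=get_calibration(n)
    print(n,{k:np.round(np.array(v),4).tolist() for k,v in c.items()})
E
```

```text
0.0 [ 0.25297606 -0.51576591  0.23041381] [-8.61056536e-04  9.74139047e-01  2.25947725e-01 -2.44642383e-05] 0.9963372565206833
top {'camera_matrix': [[616.9625, 0.0, 324.8076], [0.0, 616.9625, 245.1231], [0.0, 0.0, 1.0]], 'k1': -0.2183, 'R': [[0.0031, -0.9994, -0.0331], [-0.9971, -0.0006, -0.0763], [0.0763, 0.0332, -0.9965]], 't': [-0.0379, 0.5549, 1.1414]}
side {'camera_matrix': [[534.1151, 0.0, 315.2162], [0.0, 534.1151, 244.0466], [0.0, 0.0, 1.0]], 'k1': 0.0008, 'R': [[-0.973, -0.2301, 0.018], [-0.1679, 0.6521, -0.7393], [0.1583, -0.7224, -0.6731]], 't': [0.5141, 0.1875, 0.875]}
wrist {'camera_matrix': [[408.1485, 0.0, 315.9003], [0.0, 408.1485, 239.6033], [0.0, 0.0, 1.0]], 'k1': -0.0219, 'mount': [[0.0006, -0.9634, -0.2681, 0.0693], [1.0, 0.0008, -0.0006, -0.0007], [0.0008, -0.2681, 0.9634, -0.1427], [0.0, 0.0, 0.0, 1.0]]}
```

View pics/top0.png

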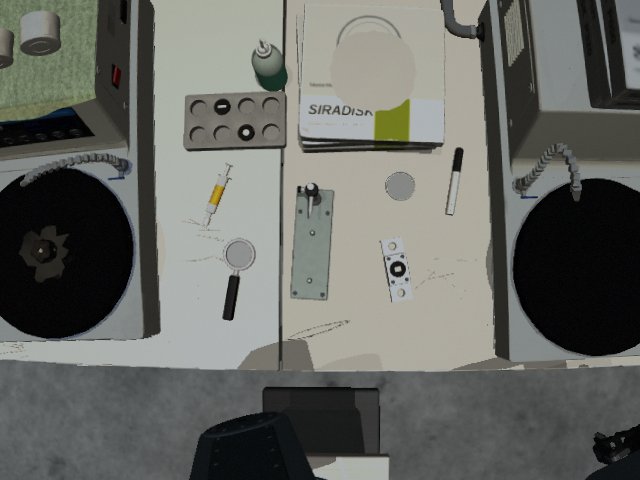

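View pics/side0.png

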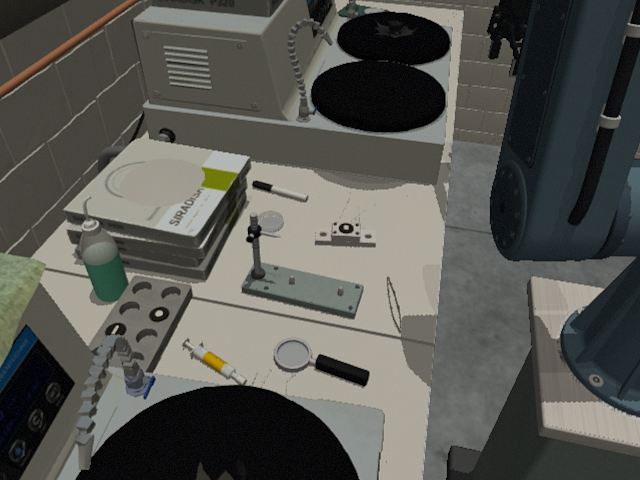

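The top view shows the base (pegs about (313,233) and (308,281), column at (312,190)), the holder at (398,269), and the loupe with its lens at (239,254) and handle end at (231,318). In the side view the pointer is at about (252,233). I'll enlarge both.

```bash
cat > h.py <<'E'
import numpy as np,cv2
from bench import *
from scipy.spatial.transform import Rotation as Ro
def cam(n,o=None):
    c=get_calibration(n);K=np.array(c['camera_matrix']);k=c['k1']
    if n=='wrist':
        M=np.array(c['mount']);w=o['eef_rot'];T=np.eye(4)
        T[:3,:3]=Ro.from_quat([w[1],w[2],w[3],w[0]]).as_matrix();T[:3,3]=o['eef_pos']
        T=T@M;return K,k,T[:3,:3].T,-T[:3,:3].T@T[:3,3]
    return K,k,np.array(c['R']),np.array(c['t'])
def ray(C,uv):
    K,k,R,t=C
    p=cv2.undistortPoints(np.array([[uv]],float),K,np.array([k,0,0,0.]))[0,0]
    d=R.T@np.array([p[0],p[1],1]);return -R.T@t,d/np.linalg.norm(d)
def onz(C,uv,z):
    c,d=ray(C,uv);return c+d*(z-c[2])/d[2]
def tri(C1,u1,C2,u2):
    A=[];b=[]
    for c,d in(ray(C1,u1),ray(C2,u2)):
        P=np.eye(3)-np.outer(d,d);A.append(P);b.append(P@c)
    X=np.linalg.lstsq(np.vstack(A),np.hstack(b),rcond=None)[0]
    (c1,d1),(c2,d2)=ray(C1,u1),ray(C2,u2);n=np.cross(d1,d2);n/=np.linalg.norm(n)
    return X,abs((c1-c2)@n)
def proj(C,X):
    K,k,R,t=C;p=R@np.array(X)+t;s=p[:2]/p[2];s=s*(1+k*s@s);return K[:2,:2]@s+K[:2,2]
E
python3 - <<'E'
import cv2
t=cv2.imread('pics/top0.png')[170:330,200:420]
cv2.imwrite('pics/topc.png',cv2.resize(t,None,fx=3.6,fy=3.6,interpolation=cv2.INTER_CUBIC))
t=cv2.imread('pics/side0.png')[200:400,225:395]
cv2.imwrite('pics/sidec.png',cv2.resize(t,None,fx=3,fy=3,interpolation=cv2.INTER_CUBIC))
E
```

```text
(no output)
```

View pics/topc.png

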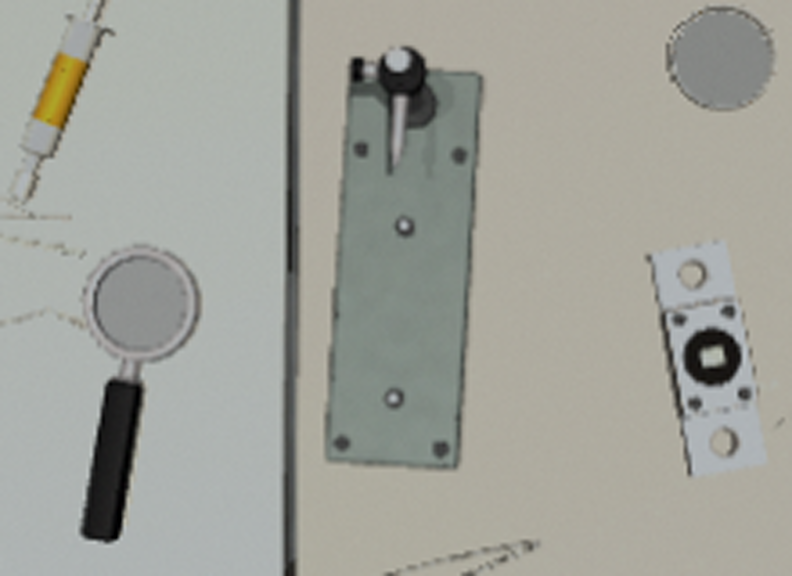

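View pics/sidec.png

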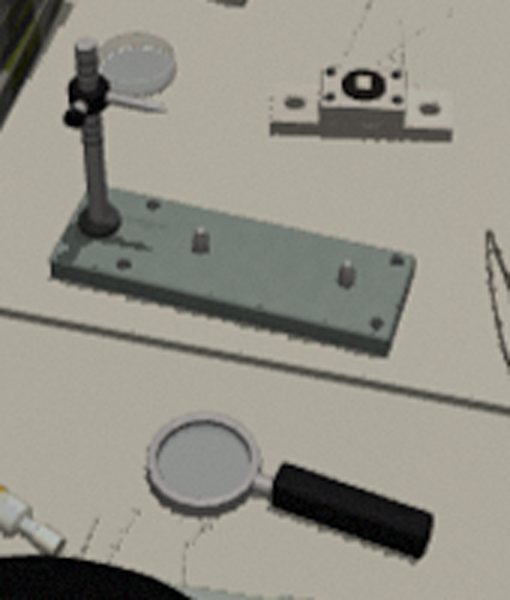

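Enlarged crops:

| Feature | Top crop (px) | Side crop (px) |
|---|---|---|
| Peg tops | (405,226), (395,398) | (201,230), (347,263) |
| Pointer tip | (393,168) | (165,107) |
| Holder holes | (692,274), (724,442) | (295,103), (429,108) |
| Specimen | (713,357) | (363,84) |
| Loupe ring centre | (143,303) | (204,461) |

Next I'll triangulate these.

Run:
```python
from h import *
T=cam('top');S=cam('side')
ft=lambda p:((p[0]+.5)/3.6-.5+200,(p[1]+.5)/3.6-.5+170)
fs=lambda p:((p[0]+.5)/3-.5+225,(p[1]+.5)/3-.5+200)
D={'pegF':((405,226),(201,230)),'pegN':((395,398),(347,263)),'tip':((393,168),(165,107)),'spec':((713,357),(363,84)),
'holeF':((692,274),(295,103)),'holeN':((724,442),(429,108)),'lens':((143,303),(204,461)),'hEnd':((101,540),(415,550)),'coltop':((401,61),(87,43))}
for k,(a,b) in D.items():
    X,e=tri(T,ft(a),S,fs(b));print(k,X.round(4),'gap',round(e,4))
for k,z in dict(pegF=.034,pegN=.034,spec=.032,holeF=.012,holeN=.012,lens=.012).items(): print(k,'top@z',onz(T,ft(D[k][0]),z).round(4),'side',onz(S,fs(D[k][1]),z).round(4))
```

```text
pegF [ 0.5767 -0.0138  0.0327] gap 0.0024
pegN [ 0.4873 -0.009   0.0326] gap 0.0028
tip [ 0.5958 -0.0129  0.1268] gap 0.0016
spec [ 0.509  -0.1733  0.0293] gap 0.0024
holeF [ 0.553  -0.1641  0.0109] gap 0.0033
holeN [ 0.4647 -0.1805  0.0118] gap 0.003
lens [0.5376 0.1277 0.0052] gap 0.0035
hEnd [ 0.4144  0.1507 -0.0006] gap 0.0037
coltop [ 0.6415 -0.0184  0.1591] gap 0.0025
pegF top@z [ 0.5778 -0.0136  0.034 ] side [ 0.5752 -0.0126  0.034 ]
pegN top@z [ 0.4887 -0.0089  0.034 ] side [ 0.4857 -0.0078  0.034 ]
spec top@z [ 0.5101 -0.173   0.032 ] side [ 0.5073 -0.1703  0.032 ]
holeF top@z [ 0.5546 -0.1638  0.012 ] side [ 0.5511 -0.1629  0.012 ]
holeN top@z [ 0.4662 -0.1803  0.012 ] side [ 0.4632 -0.1804  0.012 ]
lens top@z [0.5389 0.1268 0.012 ] side [0.5345 0.1323 0.012 ]
```

```bash
cat >> h.py <<'E'
def head(o):
    w=o['eef_rot'];R=Ro.from_quat([w[1],w[2],w[3],w[0]]).as_matrix();return R,np.arctan2(R[1,0],R[0,0])
def to(pos,h,n=1,o=None):
    """print n calls taking the tool (pointing down) to pos, heading h"""
    o=o or get_obs();R0,h0=head(o);p0=np.array(o['eef_pos'])
    print('at',p0.round(4),'head',round(h0,4),'tilt',(R0[:,2]).round(4),'open',round(o['opening'],3),'t',o['time_s'])
    c=lambda h:np.array([[np.cos(h),np.sin(h),0],[np.sin(h),-np.cos(h),0],[0,0,-1]])
    p=[p0+(np.array(pos)-p0)*i/n for i in range(n+1)]
    dh=(h-h0+np.pi)%(2*np.pi)-np.pi if abs(h-h0)>np.pi else h-h0
    R=[R0]+[c(h0+dh*i/n) for i in range(1,n+1)]
    for i in range(n):
        print('dp',(R[i].T@(p[i+1]-p[i])/.25).round(4),'turn',(Ro.from_matrix(R[i].T@R[i+1]).as_rotvec()/np.radians(30)).round(4))
E
python3 - <<'E'
from h import *
to([.509,-.173,.17],.184+np.pi,6)
E
```

```text
at [ 0.253  -0.5159  0.2306] head 0.4558 tilt [-3.0e-04  1.3e-03 -1.0e+00] open 1.001 t 0.15
dp [ 0.2538 -0.1301  0.0406] turn [-0.0023 -0.0011 -0.9135]
dp [0.2853 0.0013 0.0404] turn [ 0.      0.     -0.9135]
dp [0.2526 0.1325 0.0404] turn [ 0.      0.     -0.9135]
dp [0.1633 0.2339 0.0404] turn [ 0.      0.     -0.9135]
dp [0.0373 0.2828 0.0404] turn [ 0.      0.     -0.9135]
dp [-0.097   0.2683  0.0404] turn [ 0.      0.     -0.9135]
```

Call:
{"method": "arm_command", "body": {"dp": [[0.085,-0.043,0.013],[0.17,-0.087,0.027],[0.254,-0.13,0.04]], "turn": [[0,0,-0.3],[0,0,-0.61],[0,0,-0.914]], "jaw": [1,1,1]}}

```text
time_s: 0.52
eef_pos: [0.2961, -0.4584, 0.2208]
eef_rot: [-0.0, 0.892, 0.453, 0.0]
wrist_force: [0.5, -0.4, 0.3]
opening: 0.998
grasp_force: 0.0
```

Call:
{"method": "arm_command", "body": {"dp": [[0.095,0,0.013],[0.19,0.001,0.027],[0.285,0.001,0.04]], "turn": [[0,0,-0.3],[0,0,-0.61],[0,0,-0.914]], "jaw": [1,1,1]}}

```text
time_s: 0.9
eef_pos: [0.3387, -0.4012, 0.2109]
eef_rot: [-0.0, 0.759, 0.651, 0.0]
wrist_force: [0.1, -0.7, -0.0]
opening: 1.001
grasp_force: 0.0
```

Call:
{"method": "arm_command", "body": {"dp": [[0.084,0.044,0.013],[0.168,0.088,0.027],[0.253,0.133,0.04]], "turn": [[0,0,-0.3],[0,0,-0.61],[0,0,-0.914]], "jaw": [1,1,1]}}

```text
time_s: 1.27
eef_pos: [0.3814, -0.3439, 0.2009]
eef_rot: [-0.0, 0.583, 0.812, 0.0]
wrist_force: [0.0, 0.2, 0.8]
opening: 1.001
grasp_force: 0.0
```

Call:
{"method": "arm_command", "body": {"dp": [[0.054,0.078,0.013],[0.108,0.156,0.027],[0.163,0.234,0.04]], "turn": [[0,0,-0.3],[0,0,-0.61],[0,0,-0.914]], "jaw": [1,1,1]}}

```text
time_s: 1.65
eef_pos: [0.4241, -0.2868, 0.1909]
eef_rot: [-0.0, 0.374, 0.928, 0.0]
wrist_force: [0.6, -0.3, -0.4]
opening: 1.0
grasp_force: 0.0
```

Call:
{"method": "arm_command", "body": {"dp": [[0.012,0.094,0.013],[0.025,0.188,0.027],[0.037,0.283,0.04]], "turn": [[0,0,-0.3],[0,0,-0.61],[0,0,-0.914]], "jaw": [1,1,1]}}

```text
time_s: 2.02
eef_pos: [0.4668, -0.2297, 0.1809]
eef_rot: [-0.0, 0.143, 0.99, 0.0]
wrist_force: [-0.4, 0.3, 0.2]
opening: 1.004
grasp_force: 0.0
```

Call:
{"method": "arm_command", "body": {"dp": [[-0.032,0.09,0.013],[-0.065,0.18,0.027],[-0.097,0.268,0.04],[-0.097,0.268,0.04]], "turn": [[0,0,-0.3],[0,0,-0.61],[0,0,-0.914],[0,0,-0.914]], "jaw": [1,1,1,1]}}

```text
time_s: 2.52
eef_pos: [0.5092, -0.1721, 0.1707]
eef_rot: [-0.0, -0.094, 0.996, 0.0]
wrist_force: [-0.1, -0.4, 0.2]
opening: 1.004
grasp_force: 0.0
```

Run:
```python
from h import *
o=get_obs();im=camera('wrist');cv2.imwrite('pics/w1.png',im)
to([.509,-.173,.17],.184+np.pi,1,o)
C=cam('wrist',o)
g=cv2.cvtColor(im,6)
for n,X in dict(spec=[.509,-.173,.032],hF=[.553,-.164,.012],hN=[.465,-.1805,.012]).items(): print(n,proj(C,X).round(1))
```

```text
at [ 0.5092 -0.1721  0.1707] head -2.9542 tilt [-1.e-03  7.e-04 -1.e+00] open 1.004 t 2.525
dp [ 0.0016 -0.0034  0.0028] turn [ 0.0017 -0.0016  0.0064]
spec [312.6 223.4]
hF [313.7 273.1]
hN [313.8 157.2]
```

View pics/w1.png

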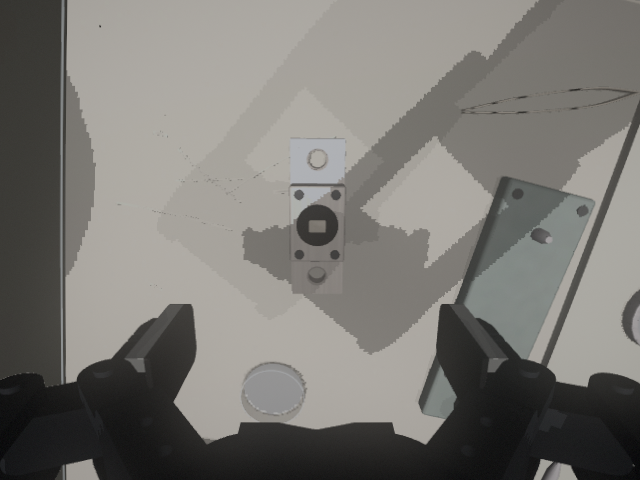

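The wrist view shows the specimen at (317.5,226), the holder holes at (317,159) and (317,274), and the near peg tip at about (534,234). These are a few pixels off the top-view prediction.

Run:
```python
from h import *
o=get_obs();im=cv2.imread('pics/w1.png');C=cam('wrist',o)
g=cv2.cvtColor(im,6)
# specimen ellipse
m=((g<60)).astype(np.uint8);m[:200]=0;m[255:]=0;m[:,:285]=0;m[:,350:]=0
cs,_=cv2.findContours(m,0,1);c=max(cs,key=cv2.contourArea);e=cv2.fitEllipse(c);print('spec',e,onz(C,e[0],.032).round(4))
for n,u in dict(hN=(317.5,158.5),hF=(317,274.5)).items(): print(n,onz(C,u,.012).round(4))
print('pegN?',onz(C,(532,234),.034).round(4))
# plate side edges
for v in (145,150,170,176,215,235):
    r=g[v,270:370].astype(int);d=np.diff(r);print(v,270+d.argmax(),270+d.argmin(),end=' ; ')
```

```text
spec ((317.1385192871094, 225.30593872070312), (38.93986129760742, 39.64936065673828), 63.778594970703125) [ 0.5096 -0.1705  0.032 ]
hN [ 0.4651 -0.1785  0.012 ]
hF [ 0.5535 -0.1622  0.012 ]
pegN? [ 0.4871 -0.0186  0.034 ]
145 289 344 ; 150 323 367 ; 170 345 347 ; 176 290 343 ; 215 335 298 ; 235 334 298 ;
```

Run:
```python
from h import *
to([.5094,-.171,.10],.183-np.pi)
```

```text
at [ 0.5089 -0.1729  0.1709] head -2.9569 tilt [-9.e-04  2.e-04 -1.e+00] open 1.0 t 2.575
dp [-0.0034  0.0071  0.2837] turn [ 0.0007 -0.0016  0.0033]
```

Call:
{"method": "arm_command", "body": {"dp": [[-0.002,0.004,0.14],[-0.003,0.007,0.284],[-0.003,0.007,0.284]], "turn": [[0,0,0],[0,0,0],[0,0,0]], "jaw": [1,1,1]}}

```text
time_s: 2.95
eef_pos: [0.5069, -0.171, 0.0977]
eef_rot: [-0.003, -0.091, 0.996, 0.002]
wrist_force: [-0.8, 1.1, 0.4]
opening: 1.001
grasp_force: 0.0
```

Run:
```python
from h import *
ps=[]
for i in range(3):
    o=get_obs();ps.append(o['eef_pos']);im=camera('wrist')
print(np.round(ps,4)); o['eef_pos']=np.mean(ps,0)
cv2.imwrite('pics/w2.png',im);C=cam('wrist',o);g=cv2.cvtColor(im,6)
p=proj(C,[.5094,-.171,.032]);print(p)
m=(g<60).astype(np.uint8);x,y=p.astype(int);k=np.zeros_like(m);k[y-38:y+38,x-38:x+38]=1;m*=k
cs,_=cv2.findContours(m,0,1);c=max(cs,key=cv2.contourArea);e=cv2.fitEllipse(c);print('spec',e,onz(C,e[0],.032).round(4))
print('diam mm at z=.032',(onz(C,(e[0][0]+e[1][0]/2,e[0][1]),.032)-onz(C,(e[0][0]-e[1][0]/2,e[0][1]),.032)).round(4))
o1=dict(o);o1['eef_pos']=[.509,-.1727,.1708];print(tri(cam('wrist',o1),(317.14,225.3),C,e[0]))
to([.5094,-.171,.003],.183-np.pi,1,o)
```

```text
[[ 0.5069 -0.171   0.0977]
 [ 0.5084 -0.1717  0.0997]
 [ 0.5096 -0.1723  0.1011]]
[314.41296    256.63225282]
spec ((318.02471923828125, 253.98580932617188), (51.162513732910156, 52.470130920410156), 87.05255126953125) [ 0.5076 -0.1694  0.032 ]
diam mm at z=.032 [-0.0051  0.0272  0.    ]
(array([ 0.51567366, -0.16839541,  0.00662427]), np.float64(0.0014119815853524012))
at [ 0.5083 -0.1717  0.0995] head -2.9578 tilt [ 2.e-04 -3.e-04 -1.e+00] open 0.999 t 3.05
dp [-0.0048  0.0019  0.3861] turn [-0.0006  0.0003  0.0014]
```

Call:
{"method": "arm_command", "body": {"dp": [[0,0.003,0.15],[0,0.003,0.28],[0,0.003,0.386],[0,0.003,0.386]], "turn": [[0,0,0],[0,0,0],[0,0,0],[0,0,0]], "jaw": [1,1,1,1]}}

```text
time_s: 3.6
eef_pos: [0.509, -0.1707, 0.0036]
eef_rot: [-0.001, -0.092, 0.996, 0.0]
wrist_force: [-0.3, -0.5, 0.0]
opening: 0.997
grasp_force: 0.0
```

Call:
{"method": "arm_command", "body": {"dp": [[0,0,0],[0,0,0],[0,0,0],[0,0,0],[0,0,0]], "turn": [[0,0,0],[0,0,0],[0,0,0],[0,0,0],[0,0,0]], "jaw": [0.3,0.2,0.2,0.2,0.2]}}

```text
time_s: 4.22
eef_pos: [0.5106, -0.1714, 0.0055]
eef_rot: [0.001, -0.093, 0.996, -0.001]
wrist_force: [-0.6, 0.2, 6.2]
opening: 0.456
grasp_force: 62.1
```

Call:
{"method": "arm_command", "body": {"dp": [[0,0,-0.12],[0,0,-0.26],[0,0,-0.4],[0,0,-0.4]], "turn": [[0,0,0],[0,0,0],[0,0,0],[0,0,0]], "jaw": [0.2,0.2,0.2,0.2]}}

```text
time_s: 4.72
eef_pos: [0.5115, -0.1719, 0.107]
eef_rot: [0.003, -0.093, 0.996, -0.002]
wrist_force: [-0.1, -0.0, -2.2]
opening: 0.451
grasp_force: 61.7
```

Run:
```python
from h import *
to([.532,-.0115,.10],-.053-np.pi,1)
```

```text
at [ 0.5115 -0.1719  0.107 ] head -2.9559 tilt [ 0.0057 -0.0035 -1.    ] open 0.451 t 4.725
dp [-0.1991  0.6157  0.0261] turn [-0.0073  0.0105  0.4559]
```

Call:
{"method": "arm_command", "body": {"dp": [[-0.03,0.08,0.01],[-0.07,0.19,0.02],[-0.1,0.32,0.02],[-0.13,0.34,0.026],[-0.13,0.34,0.026]], "turn": [[0,0,0.12],[0,0,0.3],[0,0,0.456],[0,0,0.456],[0,0,0.456]], "jaw": [0.2,0.2,0.2,0.2,0.2]}}

```text
time_s: 5.35
eef_pos: [0.5254, -0.0809, 0.0963]
eef_rot: [-0.001, 0.026, 1.0, 0.0]
wrist_force: [0.9, -0.2, -2.7]
opening: 0.459
grasp_force: 61.5
```

Call:
{"method": "arm_command", "body": {"dp": [[0,0,0],[0,0,0]], "turn": [[0,0,0],[0,0,0]], "jaw": [0.2,0.2]}}

```text
time_s: 5.6
eef_pos: [0.5255, -0.082, 0.0971]
eef_rot: [-0.0, 0.027, 1.0, -0.0]
wrist_force: [-0.2, -0.4, -2.1]
opening: 0.457
grasp_force: 61.5
```

Run:
```python
from h import *
o=get_obs();im=camera('wrist');cv2.imwrite('pics/w3.png',im);C=cam('wrist',o)
to([.532,-.0115,.10],-.053-np.pi,1,o)
for X in ([.5768,-.0138,.034],[.4875,-.009,.034],[.596,-.0148,.127]): print(proj(C,X).round(1))
```

```text
at [ 0.5255 -0.082   0.0971] head 3.0876 tilt [-2.e-04 -1.e-04 -1.e+00] open 0.457 t 5.6
dp [-0.0108  0.2831 -0.0115] turn [-0.0001 -0.0004 -0.0019]
[438.9 337.8]
[453.5 178.7]
[508.5 513.9]
```

View pics/w3.png

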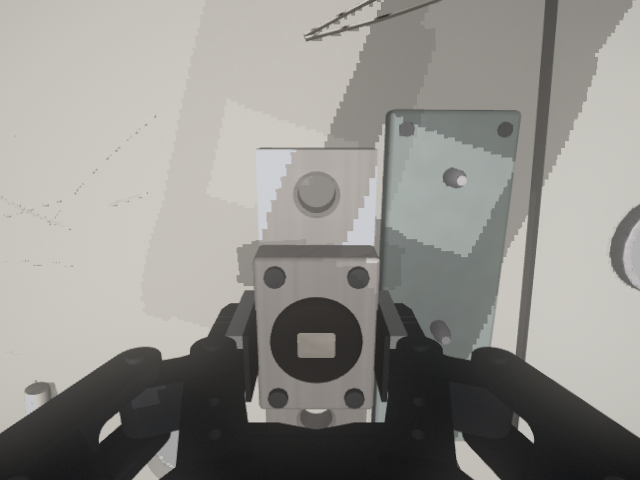

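Wrist view with the holder gripped: peg tops at about (460,181) and (446,340), holder near hole at (317,192), specimen at (317,340). I'll compute the remaining shift from this one camera, so its bias cancels.

Run:
```python
from h import *
im=cv2.imread('pics/w3.png');g=cv2.cvtColor(im,6)
o=get_obs();print(o['eef_pos'],o['time_s']);R,h=head(o);C=cam('wrist',o)
m=(g<70).astype(np.uint8);k=np.zeros_like(m);cv2.circle(k,(317,340),50,1,-1);m*=k
cs,_=cv2.findContours(m,0,1);c=max(cs,key=cv2.contourArea);e=cv2.fitEllipse(c);print(e)
u=o['eef_pos'][2]-.0055
sp=onz(C,e[0],u+.032);hn=onz(C,(317,192),u+.012)
pn=onz(C,(460.5,181),.034);pf=onz(C,(446,340),.034);seat=(pn+pf)/2
print('spec',sp,'hN',hn,'hold head',np.arctan2(*(sp-hn)[1::-1]));print('pegs',pn,pf,np.linalg.norm(pn-pf),'head',np.arctan2(*(pf-pn)[1::-1]),seat)
d=(pn+pf)/2-sp;print('shift world',d,'tool units',(R.T@np.r_[d[:2],0]/.25).round(4))
print('by near hole',pn-hn, 'tool xy of spec',R.T@(sp-o['eef_pos']))
```

```text
[ 0.52553492 -0.08197676  0.09723994] 5.65
((315.9576416015625, 339.7392578125), (84.28456115722656, 90.93612670898438), 90.2292709350586)
spec [ 0.52354597 -0.08050783  0.12373994] hN [ 0.47956922 -0.07777658  0.10373994] hold head -0.06202706177491946
pegs [ 0.48891711 -0.00533589  0.034     ] [ 0.57857081 -0.00966119  0.034     ] 0.08975797615434414 head -0.04820707899674001 [ 0.53374396 -0.00749854  0.034     ]
shift world [ 0.01019798  0.07300929 -0.08973994] tool units [-0.025   0.2938 -0.    ]
by near hole [ 0.00934789  0.07244068 -0.06973994] tool xy of spec [ 0.00206562  0.00135696 -0.02650011]
```

Call:
{"method": "arm_command", "body": {"dp": [[-0.006,0.08,0],[-0.015,0.2,0],[-0.0244,0.291,0],[-0.0244,0.291,0.09],[-0.0244,0.291,0.18]], "turn": [[0,0,0],[0,0,0],[0,0,0],[0,0,0],[0,0,0]], "jaw": [0.2,0.2,0.2,0.2,0.2]}}

```text
time_s: 6.28
eef_pos: [0.5361, -0.009, 0.0523]
eef_rot: [0.001, 0.026, 1.0, -0.0]
wrist_force: [0.1, -0.6, -2.6]
opening: 0.457
grasp_force: 61.5
```

Call:
{"method": "arm_command", "body": {"dp": [[0,0,0],[0,0,0]], "turn": [[0,0,0],[0,0,0]], "jaw": [0.2,0.2]}}

```text
time_s: 6.52
eef_pos: [0.5361, -0.0094, 0.0531]
eef_rot: [0.0, 0.027, 1.0, -0.0]
wrist_force: [0.1, -0.1, -2.4]
opening: 0.455
grasp_force: 61.4
```

Run:
```python
from h import *
o=get_obs();im=camera('wrist');c=cv2.resize(im[130:400,200:440],None,fx=2,fy=2,interpolation=2);s=camera('side')
c2=cv2.resize(s[210:330,235:375],None,fx=2.3,fy=2.3,interpolation=2)
H=np.zeros((540,480+c2.shape[1],3),np.uint8);H[:,:480]=c;H[:c2.shape[0],480:]=c2;cv2.imwrite('pics/w4.png',H);print(H.shape)
to([.532,-.0115,.05],-.05+np.pi,1,o)
```

```text
(540, 802, 3)
at [ 0.5361 -0.0094  0.0531] head 3.088 tilt [ 9.e-04 -3.e-04 -1.e+00] open 0.455 t 6.525
dp [ 0.0161 -0.0094  0.0122] turn [-0.0004  0.0018 -0.0068]
```

View pics/w4.png

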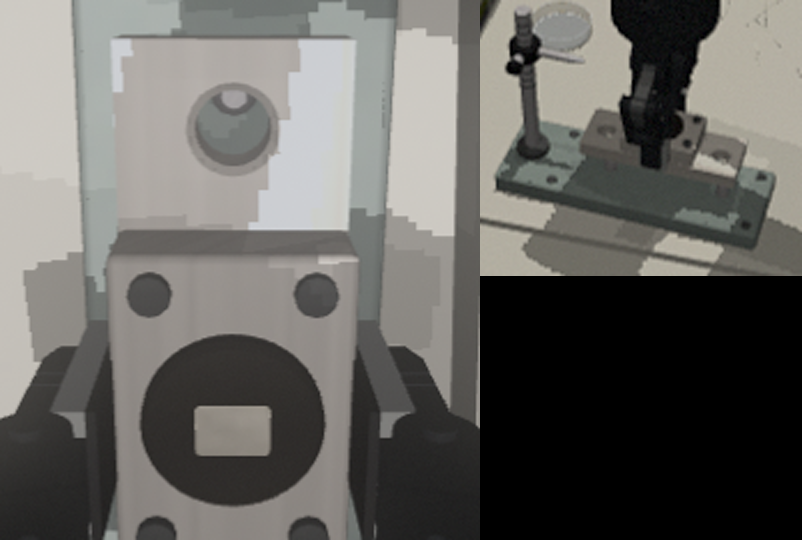

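The near peg's tip shows through the near hole at full-image (317,177.5), laterally centred. The hole centre is at (316.5,194.5). I'll check whether parallax explains the difference.

Run:
```python
from h import *
o=get_obs();C=cam('wrist',o);R,h=head(o)
for v in (176,178.5):
  a=onz(C,(317,v),.034)
  for u in (.0065,.005):
    b=onz(C,(316.5,194.5),o['eef_pos'][2]-u+.012);print(v,u,(R.T@(a-b))[:2].round(4))
```

```text
176 0.0065 [0.0032 0.0003]
176 0.005 [0.003  0.0003]
178.5 0.0065 [0.0023 0.0003]
178.5 0.005 [0.002  0.0003]
```

Call:
{"method": "arm_command", "body": {"dp": [[0.008,0,0],[0.008,0,0.03],[0.008,0,0.06],[0.008,0,0.06]], "turn": [[0,0,0],[0,0,0],[0,0,0],[0,0,0]], "jaw": [0.2,0.2,0.2,0.2]}}

```text
time_s: 7.12
eef_pos: [0.5327, -0.0086, 0.0362]
eef_rot: [-0.001, 0.027, 1.0, 0.0]
wrist_force: [-0.6, -1.1, -2.5]
opening: 0.455
grasp_force: 61.5
```

Call:
{"method": "arm_command", "body": {"dp": [[0,0,0.015],[0,0,0.03],[0,0,0.03],[0,0,0.03]], "turn": [[0,0,0],[0,0,0],[0,0,0],[0,0,0]], "jaw": [0.2,0.2,0.2,0.2]}}

```text
time_s: 7.62
eef_pos: [0.5336, -0.0088, 0.0298]
eef_rot: [0.0, 0.027, 1.0, -0.0]
wrist_force: [-0.9, -0.2, -1.4]
opening: 0.454
grasp_force: 61.5
```

Call:
{"method": "arm_command", "body": {"dp": [[0,0,0.012],[0,0,0.02],[0,0,0.026],[0,0,0.026]], "turn": [[0,0,0],[0,0,0],[0,0,0],[0,0,0]], "jaw": [0.2,0.2,0.2,0.2]}}

```text
time_s: 8.12
eef_pos: [0.5335, -0.0088, 0.0236]
eef_rot: [-0.0, 0.027, 1.0, -0.0]
wrist_force: [-2.4, 0.3, 2.0]
opening: 0.454
grasp_force: 61.9
```

Call:
{"method": "arm_command", "body": {"dp": [[0,0,0.006],[0,0,0.008],[0,0,0.008]], "turn": [[0,0,0],[0,0,0],[0,0,0]], "jaw": [0.2,0.2,0.2]}}

```text
time_s: 8.5
eef_pos: [0.5335, -0.0088, 0.0235]
eef_rot: [-0.0, 0.026, 1.0, -0.0]
wrist_force: [-11.2, 2.5, 23.4]
opening: 0.455
grasp_force: 64.7
```

Call:
{"method": "arm_command", "body": {"dp": [[0,0,0],[0,0,-0.004],[0,0,-0.008],[0,0,-0.008],[0,0,-0.008]], "turn": [[0,0,0],[0,0,0],[0,0,0],[0,0,0],[0,0,0]], "jaw": [0.6,0.8,1,1,1]}}

```text
time_s: 9.12
eef_pos: [0.5335, -0.0088, 0.0232]
eef_rot: [-0.0, 0.027, 1.0, 0.0]
wrist_force: [-0.3, 0.4, -1.2]
opening: 0.999
grasp_force: 0.0
```

Call:
{"method": "arm_command", "body": {"dp": [[0,0,-0.12],[0,0,-0.3],[0,0,-0.5],[0,0,-0.5],[0,0,-0.5]], "turn": [[0,0,0],[0,0,0],[0,0,0],[0,0,0],[0,0,0]], "jaw": [1,1,1,1,1]}}

```text
time_s: 9.75
eef_pos: [0.5333, -0.0087, 0.1479]
eef_rot: [-0.0, 0.027, 1.0, 0.0]
wrist_force: [0.3, 0.6, 0.1]
opening: 0.998
grasp_force: 0.0
```

Run:
```python
from h import *
o=get_obs();im=camera('wrist');cv2.imwrite('pics/w5.png',im);s=camera('side')
c=cv2.resize(s[210:330,235:375],None,fx=2.2,fy=2.2,interpolation=2)
H=np.zeros((480,480+c.shape[1],3),np.uint8);H[:,:480]=im[:,80:560];H[:c.shape[0],480:]=c;cv2.imwrite('pics/w5v.png',H)
to([.45,.14,.15],-.185+np.pi,1,o)
```

```text
at [ 0.5333 -0.0087  0.1479] head 3.0885 tilt [-3.e-04  0.e+00 -1.e+00] open 0.998 t 9.75
dp [ 0.3641  0.5765 -0.0081] turn [-0.     -0.0006  0.2518]
```

View pics/w5v.png

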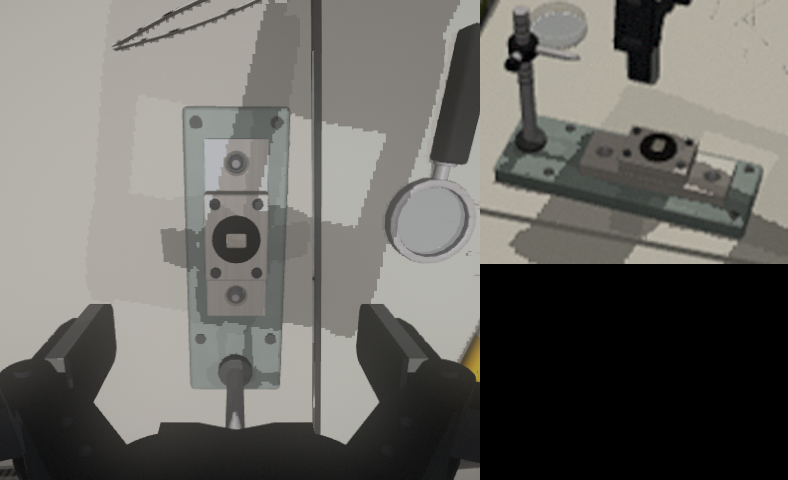

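Wrist view: the holder lies flat on the base with a peg showing in both holes (full-image (316,163) and (315,295)), and the side view agrees. Next I'll hover over the loupe handle.

Call:
{"method": "arm_command", "body": {"dp": [[0.08,0.15,0],[0.16,0.3,0],[0.25,0.45,0],[0.325,0.586,0],[0.325,0.586,0]], "turn": [[0,0,0.06],[0,0,0.12],[0,0,0.2],[0,0,0.25],[0,0,0.25]], "jaw": [1,1,1,1,1]}}

```text
time_s: 10.48
eef_pos: [0.4579, 0.1436, 0.1467]
eef_rot: [-0.002, 0.09, 0.996, -0.0]
wrist_force: [0.2, -0.6, -0.4]
opening: 1.001
grasp_force: 0.0
```

Call:
{"method": "arm_command", "body": {"dp": [[0,0,0],[0,0,0]], "turn": [[0,0,0],[0,0,0]], "jaw": [1,1]}}

```text
time_s: 10.72
eef_pos: [0.4606, 0.1409, 0.1479]
eef_rot: [-0.0, 0.092, 0.996, -0.0]
wrist_force: [0.4, 0.3, -0.7]
opening: 0.996
grasp_force: 0.0
```

Run:
```python
from h import *
o=get_obs();im=camera('wrist');cv2.imwrite('pics/w6.png',im);C=cam('wrist',o)
to([.4596,.1427,.15],-.185+np.pi,1,o)
print(proj(C,[.4596,.1427,.022]),proj(C,[.538,.128,.012]))
```

```text
at [0.4606 0.1409 0.1479] head 2.9565 tilt [-6.e-04 -2.e-04 -1.e+00] open 0.996 t 10.725
dp [ 0.0051  0.0062 -0.0084] turn [-0.0007 -0.001  -0.0002]
[315.81504789 227.23030206] [315.7133808  326.65947728]
```

View pics/w6.png

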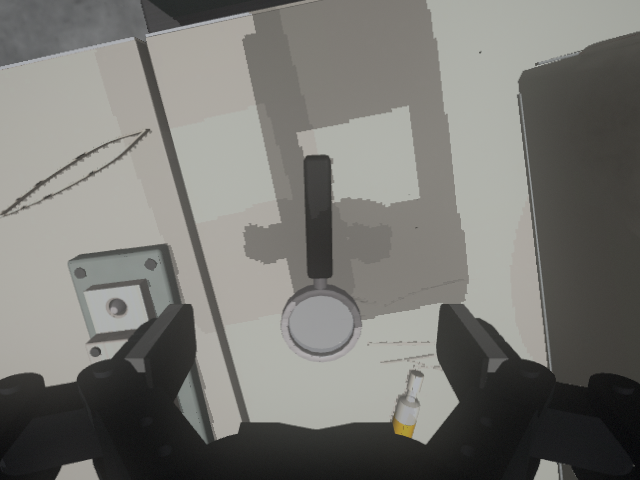

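The handle spans (317,156) to (320,278) in the image, about 304 to 332 wide. The lens ring is centred at about (321,324), so it's turned slightly from the tool. I'll work out the grasp from contours.

Run:
```python
from h import *
im=cv2.imread('pics/w6.png');g=cv2.cvtColor(im,6)
o=get_obs();print(o['eef_pos']);o['eef_pos']=np.array([.4606,.1409,.148]);R,h=head(o);C=cam('wrist',o)
m=(g<66).astype(np.uint8);k=np.zeros_like(m);k[145:285,295:345]=1;m*=k
cs,_=cv2.findContours(m,0,1);c=max(cs,key=cv2.contourArea);r=cv2.minAreaRect(c);print(r,cv2.boundingRect(c))
ys=[160,180,200,220,240,260,275]
mid=[(np.where(m[y])[0].min()/2+np.where(m[y])[0].max()/2,y) for y in ys];print(mid, [m[y].sum() for y in ys])
W=np.array([onz(C,p,.022) for p in mid]);f=np.polyfit(W[:,0],W[:,1],1);print('handle head',np.arctan(f[0]))
n=onz(C,(317.5,156),.022);fa=onz(C,(320,278),.022);ln=onz(C,(321,324),.012)
print('near',n,'far',fa,'len',np.linalg.norm(n-fa),'lens',ln)
a=np.arctan2(*(ln-n)[1::-1]);u=np.array([np.cos(a),np.sin(a)]);print('axis',a)
print('grip from near',n[:2]+.047*u,'from far',fa[:2]-.038*u,'from lens',ln[:2]-.08*u)
```

```text
[0.46061583 0.1409216  0.14801471]
((318.03839111328125, 216.84292602539062), (122.11933135986328, 26.036014556884766), 88.80650329589844) (304, 156, 28, 123)
[(np.float64(316.5), 160), (np.float64(317.5), 180), (np.float64(317.5), 200), (np.float64(318.0), 220), (np.float64(319.0), 240), (np.float64(319.0), 260), (np.float64(319.5), 275)] [np.uint64(24), np.uint64(16), np.uint64(26), np.uint64(25), np.uint64(25), np.uint64(25), np.uint64(24)]
handle head -0.1591520237933703
near [0.413206   0.15247429 0.022     ] far [0.49632373 0.13881568 0.022     ] len 0.08423250447915419 lens [0.5366659  0.13227043 0.012     ]
axis -0.16220935799699582
grip from near [0.45958903 0.14488384] from far [0.45882256 0.14495264] from lens [0.45771607 0.14519035]
```

Call:
{"method": "arm_command", "body": {"dp": [[0.008,0.007,0.1],[0.008,0.007,0.3],[0.008,0.007,0.48],[0.008,0.007,0.576],[0.008,0.007,0.576]], "turn": [[0,0,-0.042],[0,0,-0.042],[0,0,-0.042],[0,0,-0.042],[0,0,-0.042]], "jaw": [1,1,1,1,1]}}

```text
time_s: 11.4
eef_pos: [0.457, 0.1431, 0.0025]
eef_rot: [-0.002, 0.082, 0.997, -0.0]
wrist_force: [-0.2, 0.2, 1.3]
opening: 0.998
grasp_force: 0.0
```

Call:
{"method": "arm_command", "body": {"dp": [[0,0,0],[0,0,0],[0,0,0],[0,0,0],[0,0,0]], "turn": [[0,0,0],[0,0,0],[0,0,0],[0,0,0],[0,0,0]], "jaw": [0.5,0.3,0.1,0.1,0.1]}}

```text
time_s: 12.02
eef_pos: [0.4593, 0.144, 0.0052]
eef_rot: [0.001, 0.081, 0.997, 0.0]
wrist_force: [-1.8, -0.5, 6.2]
opening: 0.191
grasp_force: 59.6
```

Call:
{"method": "arm_command", "body": {"dp": [[0,0,0],[0,0,0]], "turn": [[0,0,0],[0,0,0]], "jaw": [0.1,0.1]}}

```text
time_s: 12.28
eef_pos: [0.4594, 0.144, 0.0053]
eef_rot: [0.001, 0.081, 0.997, 0.0]
wrist_force: [-0.7, -0.3, 6.6]
opening: 0.195
grasp_force: 59.6
```

Call:
{"method": "arm_command", "body": {"dp": [[0,0,-0.05],[0,0,-0.15],[0,0,-0.3],[0,0,-0.49],[0,0,-0.54]], "turn": [[0,0,0],[0,0,0],[0,0,0],[0,0,0],[0,0,0]], "jaw": [0.1,0.1,0.1,0.1,0.1]}}

```text
time_s: 12.9
eef_pos: [0.4606, 0.1441, 0.143]
eef_rot: [0.003, 0.081, 0.997, 0.0]
wrist_force: [0.1, 0.1, -1.7]
opening: 0.192
grasp_force: 58.6
```

Run:
```python
from h import *
to([.4521,-.0048,.1385],-.05+np.pi,1)
```

```text
at [0.4606 0.1441 0.143 ] head 2.9798 tilt [ 6.2e-03  4.0e-04 -1.0e+00] open 0.192 t 12.9
dp [-0.0624 -0.5935  0.0175] turn [ 0.002   0.0117 -0.2135]
```

Call:
{"method": "arm_command", "body": {"dp": [[-0.012,-0.1,0.01],[-0.025,-0.25,0.01],[-0.04,-0.4,0.01],[-0.055,-0.52,0.015],[-0.062,-0.593,0.0175]], "turn": [[0,0,-0.04],[0,0.005,-0.1],[0,0.01,-0.15],[0,0.012,-0.19],[0.002,0.012,-0.2135]], "jaw": [0.1,0.1,0.1,0.1,0.1]}}

```text
time_s: 13.52
eef_pos: [0.449, -0.006, 0.1341]
eef_rot: [-0.004, 0.026, 1.0, -0.0]
wrist_force: [-0.7, -0.5, -1.1]
opening: 0.193
grasp_force: 58.7
```

Call:
{"method": "arm_command", "body": {"dp": [[0,0,0],[0,0,0],[0,0,0]], "turn": [[0,0,0],[0,0,0],[0,0,0]], "jaw": [0.1,0.1,0.1]}}

```text
time_s: 13.9
eef_pos: [0.4498, -0.0041, 0.1347]
eef_rot: [-0.003, 0.025, 1.0, -0.0]
wrist_force: [-0.4, 0.3, -0.6]
opening: 0.193
grasp_force: 58.8
```

Run:
```python
from h import *
o=get_obs();to([.4521,-.0048,.1275],-.05+np.pi,1,o)
w=camera('wrist');t=camera('top');s=camera('side')
for n,i in zip('wts',(w,t,s)): cv2.imwrite(f'pics/{n}7.png',i)
r=lambda i,y0,y1,x0,x1,f:cv2.resize(i[y0:y1,x0:x1],None,fx=f,fy=f,interpolation=2)
A=r(s,190,330,230,380,2.6);B=r(t,170,300,270,370,3);D=r(w,100,480,160,480,1)
H=np.zeros((600,800,3),np.uint8)
H[:A.shape[0],:A.shape[1]]=A;H[:B.shape[0],400:400+B.shape[1]]=B;H[400:600,:160]=cv2.resize(D,(160,200));cv2.imwrite('pics/v7.png',H)
for n in('top','side'):
  C=cam(n);print(n,proj(C,[.532,-.0088,.1385]).round(1),proj(C,[.596,-.0135,.1268]).round(1))
```

```text
at [ 0.4498 -0.0041  0.1347] head 3.0922 tilt [-0.0068 -0.     -1.    ] open 0.193 t 13.9
dp [-0.0097 -0.0023  0.0288] turn [-0.0007 -0.0129  0.0012]
top [305.9 253.4] [309.2 216.6]
side [315.8 237.9] [279.1 235. ]
```

View pics/v7.png

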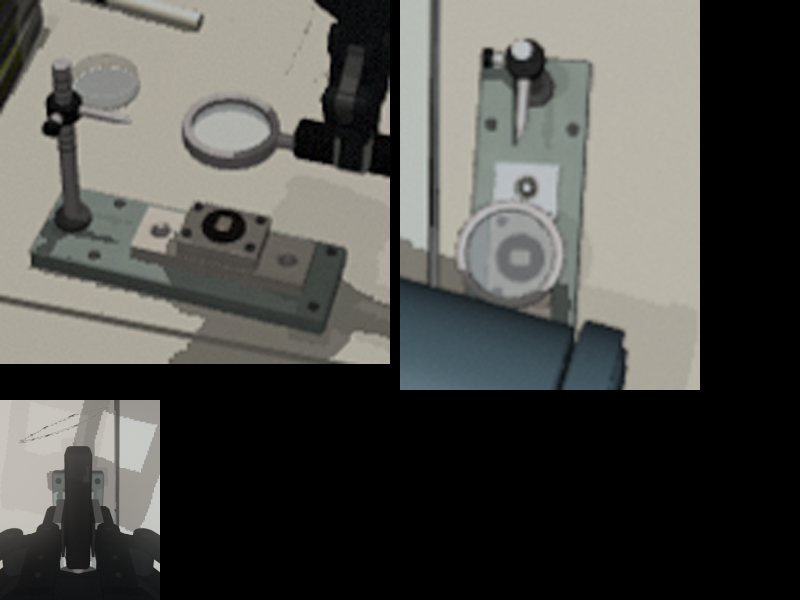

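The side view has the rim centred at (318.5,239.7), the specimen at (315.5,275.5) and the tip at (280,236.6). In the top view those are (305.8,254), (310,255.3) and (308.7,217.3). The loupe looks level and clear, so I'll triangulate all three.

Run:
```python
from h import *
T=cam('top');S=cam('side')
P={}
for n,a,b in (('lens',(305.8,254),(318.5,239.7)),('spec',(310,255.3),(315.5,275.5)),('tip',(308.7,217.3),(280.1,236.4))):
    P[n],e=tri(T,a,S,b);print(n,P[n].round(4),round(e,4))
print('lens-spec',P['lens']-P['spec'],'tip-lens z',P['tip'][2]-P['lens'][2])
for i in range(3): print(get_obs()['eef_pos'])
```

```text
lens [ 0.5293 -0.0088  0.1356] 0.0036
spec [ 0.5328 -0.0109  0.0488] 0.0027
tip [ 0.5946 -0.0126  0.1249] 0.001
lens-spec [-0.00344229  0.00209962  0.08675981] tip-lens z -0.010682541823526626
[ 0.44993557 -0.00433257  0.13488421]
[ 0.44993557 -0.00433257  0.13488421]
[ 0.44993557 -0.00433257  0.13488421]
```

Call:
{"method": "arm_command", "body": {"dp": [[-0.006,-0.003,0.01],[-0.0124,-0.0066,0.025],[-0.0124,-0.0066,0.036],[-0.0124,-0.0066,0.036],[-0.0124,-0.0066,0.036]], "turn": [[0,-0.005,0],[0,-0.01,0],[0,-0.013,0],[0,-0.013,0],[0,-0.013,0]], "jaw": [0.1,0.1,0.1,0.1,0.1]}}

```text
time_s: 14.68
eef_pos: [0.4529, -0.0068, 0.1259]
eef_rot: [0.0, 0.025, 1.0, -0.0]
wrist_force: [-0.3, -0.1, -0.2]
opening: 0.196
grasp_force: 58.8
```

Call:
{"method": "arm_command", "body": {"dp": [[0,0,0],[0,0,0],[0,0,0],[0,0,0],[0,0,0]], "turn": [[0,0,0],[0,0,0],[0,0,0],[0,0,0],[0,0,0]], "jaw": [0.1,0.1,0.1,0.1,0.1]}}

```text
time_s: 15.3
eef_pos: [0.4529, -0.0067, 0.1259]
eef_rot: [0.0, 0.025, 1.0, -0.0]
wrist_force: [-0.0, 0.9, -0.7]
opening: 0.193
grasp_force: 58.8
```

Run:
```python
from h import *
o=get_obs();to([.4521,-.0048,.1275],-.05+np.pi,1,o)
t=camera('top');s=camera('side')
r=lambda i,y0,y1,x0,x1,f:cv2.resize(i[y0:y1,x0:x1],None,fx=f,fy=f,interpolation=2)
A=r(s,200,300,240,360,4)[:,:480];B=r(t,200,300,275,350,4)
H=np.zeros((400,780,3),np.uint8);H[:,:480]=A;H[:,480:]=B;cv2.imwrite('pics/v8.png',H)
```

```text
at [ 0.4529 -0.0067  0.1259] head 3.0913 tilt [ 4.e-04 -7.e-04 -1.e+00] open 0.193 t 15.3
dp [ 0.0035  0.0074 -0.0065] turn [-0.0013  0.0008 -0.0005]
```

View pics/v8.png

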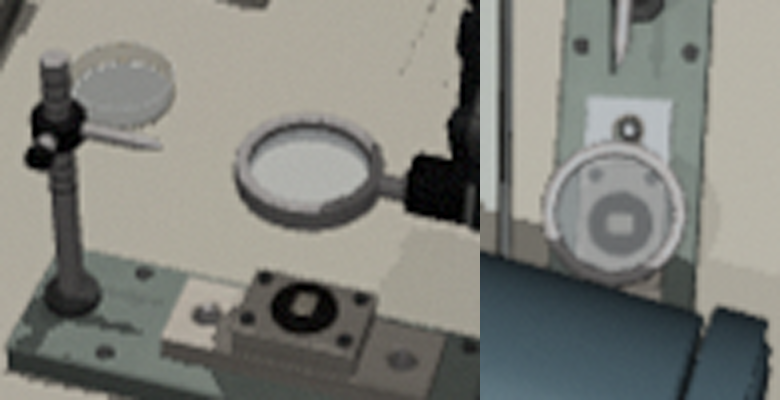

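The rim is at side (317.1,241.9) and top (308.4,252.6). The specimen is at side (315.6,276.1) and top (309.6,255.4), and the tip at side (279.6,236.4) and top (308.4,217.6).

Run:
```python
from h import *
T=cam('top');S=cam('side')
for n,a,b in (('lens',(308.4,252.6),(317.1,241.9)),('spec',(309.6,255.4),(315.6,276.1)),('tip',(308.4,217.6),(279.6,236.4))):
    P,e=tri(T,a,S,b);print(n,P.round(4),round(e,4))
```

```text
lens [ 0.5323 -0.0127  0.1266] 0.0035
spec [ 0.5325 -0.0101  0.0481] 0.0029
tip [ 0.5946 -0.012   0.1253] 0.0003
```

```bash
python3 -c "
from bench import *
print(hand_in())"
```

```text
the job is handed in; nothing more can be done
None
```

I seated the holder on both pegs and let go of it. The loupe is held level over the specimen, about 3 mm off centre and 1 mm from pointer height by the last camera check. I handed the job in at about 15 s, and no verdict came back.

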